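Put up the folding light shield around a sample cell

ROBOT

A 7-joint arm with a two-finger parallel gripper is mounted at the origin on the work surface. World frame = base frame: x ahead of the robot, y to its left, z up, the work surface at z = 0. Lengths are in mm, angles in rad, forces in N, time in s.
With the tool pointing down it reaches from about 425 to 1025 mm from the base axis. Payload 9.4 kg.
Tool frame: the origin (TCP) lies midway between the tips of the shut fingers; the grasp point (between the pads) lies 19 mm behind it (manip.pinch_z is the z of the grasp point in the tool frame, in mm); z points along the fingers, y is the direction in which the jaws open and shut (so a half turn about z gives the same grasp; the last joint's range is limited). The gripper opens to 85 mm and grips with 20 to 120 N. Pads are 22 mm wide; open, the fingers measure 114 mm over their backs; the gripper's body (76 mm by 85 mm) begins 54 mm behind the grasp point. The pads swing forward as they close: fully open they stand 13 mm farther back than shut.
Start: joints at [-1.266, 0.599, -0.003, 1.599, 0.002, 0.943, -0.08], TCP at [270.133, 672.795, 231.275] pointing down, gripper open.
Joint ranges: [-2.57, 2.57], [-0.35, 1.97], [-1.29, 1.29], [0.11, 2.56], [-1.05, 4.19], [0.11, 1.86], [-2.63, 2.63]. Speed limits (rad/s): [2.22, 2.22, 3.01, 3.01, 3.14, 3.14, 3.14].

INTERFACE

Orientations are given as a unit quaternion [w, x, y, z].
In Python, from workcell import manip gives the robot as it stands.
- The arm moves only by the tool carry_out, never from a script. Its arguments are lists of equal length, an entry for each row: "gripper": the gripper's target within -1 to 1 (shut at 1, half-way at 0, fully open at -1); "delta_pos": the shift along the tool's x, y, z in mm, a list of three; "turn": the turn, a rotation vector about the tool's x, y, z in degrees, a list of three. A call has 1 to 10 rows; each row is the pose to reach, as a shift and turn from the pose commanded when the call began, along the tool's axes at that moment; what a row does not reach only later rows make up. A row lasts 1/8 s, in which the tool goes at most 62.5 mm and 10.7 degrees, less where a joint would pass 70% of its speed; a pose out of reach is approached as far as the arm can. A call with a gripper value outside its range is refused whole. The fingers move at their own pace and stop on an object; the grip force is fixed at half the most. Time passes only in rows, so rows that repeat a pose let the fingers close. It gives the time, the measured TCP pose, the force and the opening at its end, in the units of the state.
- manip.get_state(): the state, without advancing time (a new reading comes with each control period).
- manip.snapshot(name): name is "side" or "top" or "wrist"; returns the picture (480x640x3 uint8, red, green, blue); there is no depth.
- manip.camera_params(name): a dict with "fov_y" (degrees; the focal length in pixels is half the picture's height over the tangent of half this angle, whatever the lens; pixels are square), "cx", "cy" (the principal point, pixels), "T" (4x4, takes a point from camera to world coordinates). Camera axes: x right, y up, looking along -z (the intrinsics and any distortion apply to the point x, -y, -z); pixel columns grow to the right and rows downward; lengths in mm; the calibration is good to about 2 mm. A picture is of the moment at which its call begins: read the wrist's pose just before it. camera_params takes no time and is no camera call; for the wrist camera it gives the pose at the moment of the call.
- manip.close_job(): hands the job in, once; it reports no verdict.
The state is a dict: "time": time; "q": joint angles; "dq": joint speeds; "effort": joint torques, N m; "tcp_pos": TCP position; "orientation": TCP orientation; "ft_force": force on the tool from outside, world axes, zero at the start; "torque": the same for the moment, N m; "opening": finger opening in mm.
Only numpy, scipy, OpenCV 4.12 (cv2) and the standard library are available. Lean on these libraries where they do the work, as an engineer would, in place of code of your own. Each camera call takes 0.05 s, during which the arm holds its last target.

TASK

Put up the light shield around the sample cell: raise its three folded-out black panels (their orange ribs are there to start the lift) until all three stand fully upright against their stops. Leave them standing on their own, and do not shift the sample cell, the vial or the beaker.

Things in the scene. Friction and masses are not known exactly. Their poses are not given: they have to be found in the camera images.
- shield: Folding light shield on a fixed blue platform, 310 x 370 mm, top 25 mm above the table. Origin: on the table under the box centre, z up. Grey box floor 124 x 124 mm, top at z = 30 mm. A see-through amber fixed wall, 8 mm thick, stands on its +x side (x = 65 mm) up to z = 124 mm. Hinged panels lie folded out on the -x, +y and -y sides; hinge lines 65 mm from the origin axis, 30 mm above the table.
- front_panel (a joint): hinge angle of the panel opposite the fixed wall (shield -x side, nearest the robot), rad: 0 = flat outward, 1.571 = vertical, at a hard stop. Black panel 8 mm thick, 124 mm wide, reaching 4 to 94 mm from the hinge axis (at mid-thickness), about 0.12 kg. Stiff hinge (0.12 N m friction): it stays at any angle. Flat, it lies 1 mm above the platform: nothing fits underneath.
- front_panel_hinge (a point): middle of the hinge axis of the panel opposite the fixed wall (shield -x side, nearest the robot); its x axis points from the hinge to the panel's free edge, y along the hinge, z is the normal of the panel's inner face (up when flat, towards the box's inside when erect).
- front_panel_rib (a point): gripping point of this panel's orange pull rib, a solid bar fixed to the inner face: 10 mm thick across the hinge direction, 50 mm long parallel to the hinge, standing 30 mm proud of the face. Its centre line is 40 mm from the hinge; this point is 22 mm above the face (26 mm from mid-thickness, 8 mm below the rib's top). Axes as the panel's hinge point.
- front_panel_rim (a point): middle of the panel's free edge (silver strip), 94 mm from the hinge axis, at mid-thickness; the top edge when erect. Axes as the panel's hinge point.
- left_panel (a joint): hinge angle of the panel on the shield's +y side, rad: 0 = flat outward, 1.571 = vertical, at a hard stop. Black panel 8 mm thick, 120 mm wide, reaching 4 to 94 mm from the hinge axis (at mid-thickness), about 0.12 kg. Stiff hinge (0.12 N m friction): it stays at any angle. Flat, it lies 1 mm above the platform: nothing fits underneath.
- left_panel_hinge (a point): middle of the hinge axis of the panel on the shield's +y side; its x axis points from the hinge to the panel's free edge, y along the hinge, z is the normal of the panel's inner face (up when flat, towards the box's inside when erect).
- left_panel_rib (a point): gripping point of this panel's orange pull rib, a solid bar fixed to the inner face: 10 mm thick across the hinge direction, 50 mm long parallel to the hinge, standing 30 mm proud of the face. Its centre line is 40 mm from the hinge; this point is 22 mm above the face (26 mm from mid-thickness, 8 mm below the rib's top). Axes as the panel's hinge point.
- left_panel_rim (a point): middle of the panel's free edge (silver strip), 94 mm from the hinge axis, at mid-thickness; the top edge when erect. Axes as the panel's hinge point.
- right_panel (a joint): hinge angle of the panel on the shield's -y side, rad: 0 = flat outward, 1.571 = vertical, at a hard stop. Black panel 8 mm thick, 120 mm wide, reaching 4 to 94 mm from the hinge axis (at mid-thickness), about 0.12 kg. Stiff hinge (0.12 N m friction): it stays at any angle. Flat, it lies 1 mm above the platform: nothing fits underneath.
- right_panel_hinge (a point): middle of the hinge axis of the panel on the shield's -y side; its x axis points from the hinge to the panel's free edge, y along the hinge, z is the normal of the panel's inner face (up when flat, towards the box's inside when erect).
- right_panel_rib (a point): gripping point of this panel's orange pull rib, a solid bar fixed to the inner face: 10 mm thick across the hinge direction, 50 mm long parallel to the hinge, standing 30 mm proud of the face. Its centre line is 40 mm from the hinge; this point is 22 mm above the face (26 mm from mid-thickness, 8 mm below the rib's top). Axes as the panel's hinge point.
- right_panel_rim (a point): middle of the panel's free edge (silver strip), 94 mm from the hinge axis, at mid-thickness; the top edge when erect. Axes as the panel's hinge point.
- cell: sample cell, loose, standing in the middle of the box floor: aluminium block 34 x 34 x 22 mm with a small clear cuvette on top, 36 mm high in all, 0.25 kg; origin under its centre. Leave it where it is.
- vial: amber glass vial with white cap, 32 mm across, 55 mm high, loose on a near corner of the platform; origin under its centre. Leave it.
- beaker: small clear beaker, 44 mm across, 50 mm high, loose on the other near corner of the platform; origin under its centre. Leave it.
Things that resemble listed ones, but are neither listed nor needed, are in the scene too. What is shaped like the cell but red is not meant.

How it is judged (in metres and radians):
At the end, for the whole second after the job is handed in: All three panels stand at rest within 0.05 rad (3 degrees) of vertical (hinge angle above 1.52 rad); the sample cell has moved less than 12 mm and the vial and beaker less than 20 mm each, all upright (value of joint each of front_panel, left_panel, right_panel above 1.52 rad and velocity of joint each of front_panel, left_panel, right_panel below 0.05 rad/s and distance of cell from where it was at the start of the episode below 0.012 m and angle between each of cell, vial, beaker's own z axis and vertical below 0.2 rad and distance of each of vial, beaker from where it was at the start of the episode below 0.02 m); the robot touches nothing.
It fails at once if the cell is pushed more than 12 mm from its place or tipped over (distance of cell from where it was at the start of the episode above 0.012 m or angle between cell's own z axis and vertical above 0.5 rad).
It fails at once if the vial is pushed more than 20 mm from its place or tipped over (distance of vial from where it was at the start of the episode above 0.02 m or angle between vial's own z axis and vertical above 0.5 rad).
It fails at once if the beaker is pushed more than 20 mm from its place or tipped over (distance of beaker from where it was at the start of the episode above 0.02 m or angle between beaker's own z axis and vertical above 0.5 rad).
It also fails if it takes over 72 s, if anything falls off the work surface, if the arm or the gripper's body presses on something with over 40 N, if the wrist force passes 120 N, or if a joint passes its speed limit or range.

## Working session

There is one attempt and no reset: what is moved stays moved. The work goes in short steps, Python scripts to look and compute and a tool call to move; the robot and the scene stay as the last step left them, time stands still between calls to the robot, and variables do not carry over. Pictures are saved under pics/ and viewed, and the job is handed in when it is done.

Besides the shell and the picture viewer there is one more tool, called after "Call:" in YAML: its name, and indented under it one key for each argument. carry_out: Moves the arm, as the interface text tells. Its arguments: {"type":"object","properties":{"gripper":{"type":"array","items":{"type":"number"}},"delta_pos":{"type":"array","items":{"type":"array","items":{"type":"number"}}},"turn":{"type":"array","items":{"type":"array","items":{"type":"number"}}}},"required":["gripper","delta_pos","turn"]}

```bash
mkdir -p pics; ls
python3 - <<'E'
from workcell import manip
import cv2,json
s=manip.get_state();print(s)
for n in("side","top","wrist"):
    p=manip.camera_params(n);print(n,p)
    cv2.imwrite(f"pics/{n}0.png",manip.snapshot(n)[:,:,::-1])
print(manip.pinch_z)
E
```

```text
pics
{'time': 0.0, 'q': array([-1.26570371,  0.60012597, -0.00253208,  1.60011772,  0.00181933,
        0.94294505, -0.07978702]), 'dq': array([-0.0008615 ,  0.00096787, -0.0012775 , -0.00066517,  0.00178412,
        0.00135314, -0.00099194]), 'effort': array([ 5.79410407e-04, -7.76469898e+01,  1.56474262e+00, -2.58010304e+01,
        1.22828566e-02,  9.02176456e-03,  1.03585211e-05]), 'tcp_pos': array([269.97267004, 672.3432408 , 230.420875  ]), 'orientation': array([-6.81215472e-05,  1.89702799e-01,  9.81841236e-01, -7.94266589e-04]), 'ft_force': array([-0.91839546,  0.0486693 ,  0.10621996]), 'torque': array([-0.01203283, -0.02105543, -0.01542871]), 'opening': 85.22949025326938}
side {'fov_y': 47.51290112935787, 'cx': 325.49752419797056, 'cy': 240.63523985358776, 'T': array([[-8.36792842e-01,  3.82544004e-01, -3.91711405e-01,
         2.47290343e+02],
       [-5.47065095e-01, -5.55024067e-01,  6.26632322e-01,
         5.87577875e+02],
       [ 2.23051801e-02,  7.38653078e-01,  6.73716638e-01,
         6.72742866e+02],
       [ 0.00000000e+00,  0.00000000e+00,  0.00000000e+00,
    
[... 207 characters left out ...]
9.99566185e-01,  2.94267917e-02, -1.22733835e-03,
         5.27076073e+01],
       [ 6.42025397e-04,  6.34324428e-02,  9.97985928e-01,
         8.61638465e+02],
       [ 0.00000000e+00,  0.00000000e+00,  0.00000000e+00,
         1.00000000e+00]])}
wrist {'fov_y': 59.10423024664265, 'cx': 316.0835117713951, 'cy': 236.77816819410396, 'T': array([[ 3.73279470e-01, -8.83184960e-01, -2.83983740e-01,
         1.98106059e+02],
       [ 9.27718598e-01,  3.55096442e-01,  1.15085709e-01,
         7.02839044e+02],
       [-8.00351638e-04, -3.06416129e-01,  9.51897324e-01,
         3.73070751e+02],
       [ 0.00000000e+00,  0.00000000e+00,  0.00000000e+00,
         1.00000000e+00]])}
-18.700000000000003
```

View pics/top0.png

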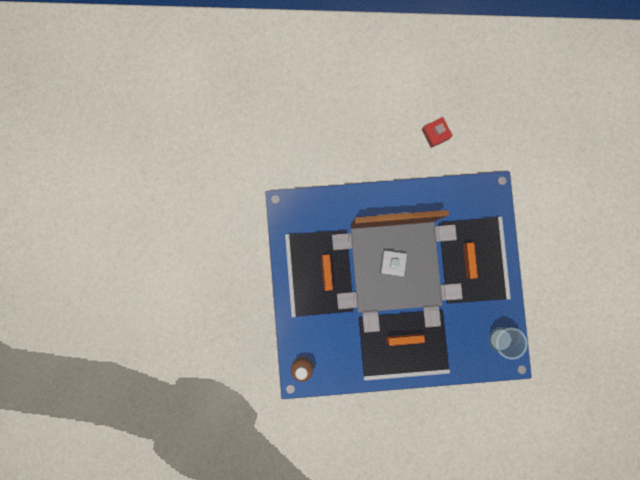

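View pics/side0.png

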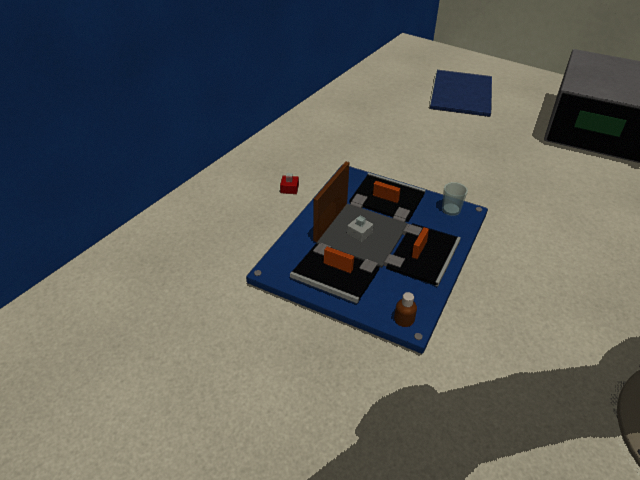

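Top view: the orange ribs are at (327,272) for left (+y), (471,260) for right and (406,340) for front. The amber wall is at (400,217), the vial at (302,370), the beaker at (510,343) and the cell at (395,263). The red decoy is at (437,131) and isn't needed. Next I'll measure the shield pose.

```bash
cat > h.py <<'E'
import numpy as np,cv2
from workcell import manip
def ray(p,uv,z):
    uv=np.atleast_2d(np.asarray(uv,float));f=240/np.tan(np.radians(p["fov_y"]/2))
    d=np.c_[(uv[:,0]-p["cx"])/f,-(uv[:,1]-p["cy"])/f,-np.ones(len(uv))]@p["T"][:3,:3].T
    o=p["T"][:3,3]; return o+d*((z-o[2])/d[:,2])[:,None]
def proj(p,X):
    X=np.atleast_2d(X);f=240/np.tan(np.radians(p["fov_y"]/2))
    c=(X-p["T"][:3,3])@p["T"][:3,:3]
    return np.c_[p["cx"]+f*c[:,0]/-c[:,2],p["cy"]-f*c[:,1]/-c[:,2]]
E
cat > m.py <<'E'
from h import *
for n in("top","side"):
    p=manip.camera_params(n);im=cv2.imread(f"pics/{n}0.png");hsv=cv2.cvtColor(im,cv2.COLOR_BGR2HSV)
    b=cv2.inRange(hsv,(100,120,40),(130,255,255))
    c=cv2.findContours(b,cv2.RETR_EXTERNAL,cv2.CHAIN_APPROX_NONE)[0]
    for k in c:
        r=cv2.boundingRect(k)
        if cv2.contourArea(k)<15000 or r[0]<200 : continue
        h=cv2.convexHull(k);P=ray(p,h[:,0],25)[:,:2].astype(np.float32)
        print(n,r,"platform",cv2.minAreaRect(P))
    o=cv2.inRange(hsv,(5,200,150),(18,255,255))
    for k in cv2.findContours(o,cv2.RETR_EXTERNAL,cv2.CHAIN_APPROX_NONE)[0]:
        if cv2.contourArea(k)<80: continue
        P=ray(p,k[:,0],64)[:,:2].astype(np.float32);print(n,"orange",cv2.boundingRect(k),cv2.minAreaRect(P))
E
python3 m.py
```

```text
top (270, 172, 261, 226) platform ((552.9642944335938, -69.44062805175781), (306.2815246582031, 365.9043884277344), 6.396195888519287)
```

Run:
```python
from h import *
im=cv2.imread("pics/top0.png");hsv=cv2.cvtColor(im,cv2.COLOR_BGR2HSV)
for u,v in((327,272),(471,260),(406,340),(300,220),(272,190),(395,217),(260,250)):print(u,v,hsv[v,u],im[v,u])
p=manip.camera_params("top")
o=cv2.inRange(hsv,(5,200,190),(18,255,255))
for k in cv2.findContours(o,cv2.RETR_EXTERNAL,cv2.CHAIN_APPROX_NONE)[0]:
    if cv2.contourArea(k)<30: continue
    P=ray(p,k[:,0],64)[:,:2].astype(np.float32);print("orange",cv2.boundingRect(k),cv2.minAreaRect(P))
b=cv2.inRange(hsv,(95,120,30),(130,255,255)); b[:120]=0;b[:,:240]=0
k=max(cv2.findContours(b,cv2.RETR_EXTERNAL,cv2.CHAIN_APPROX_NONE)[0],key=cv2.contourArea)
a=cv2.approxPolyDP(cv2.convexHull(k),6,True)[:,0];print(a, ray(p,a,25).round(1))
g=cv2.resize(im[160:410,250:540],None,fx=2.7,fy=2.3,interpolation=cv2.INTER_CUBIC);cv2.imwrite("pics/c1.png",g)
```

```text
327 272 [ 12 183 192] [ 54 111 192]
471 260 [ 13 184 193] [ 54 115 193]
406 340 [ 13 189 190] [ 49 112 190]
300 220 [109 138 148] [148  98  68]
272 190 [113  25 134] [134 124 121]
395 217 [ 15 152 148] [ 60 104 148]
260 250 [ 19  24 202] [183 195 202]
[[508 173]
 [529 377]
 [282 397]
 [270 237]
 [306 193]] [[ 722.6 -232.8   25. ]
 [ 421.5 -266.    25. ]
 [ 382.1   95.1   25. ]
 [ 615.9  120.7   25. ]
 [ 683.4   69.1   25. ]]
```

View pics/c1.png

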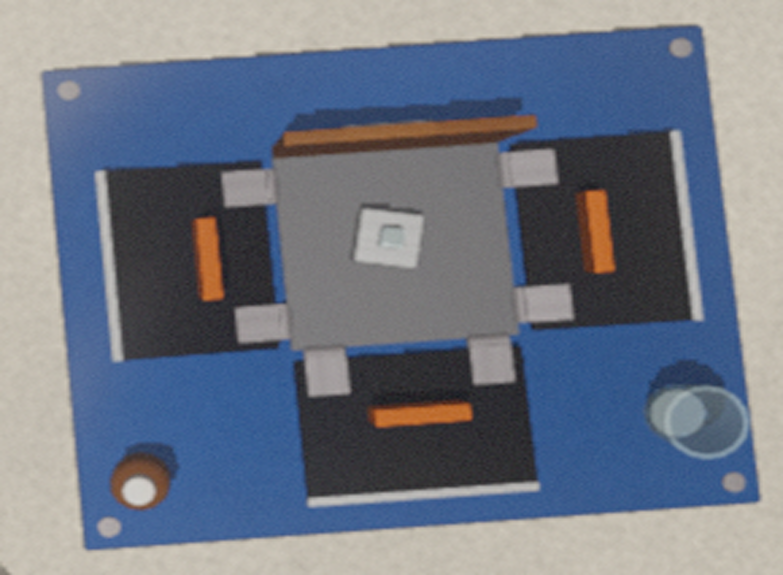

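The crop shows all three panels flat with their ribs visible. The top faces are brighter than the rib sides, and the cell sits mid-floor. The thresholds need relaxing.

```bash
cat > m.py <<'E'
from h import *
im=cv2.imread("pics/top0.png");hsv=cv2.cvtColor(im,cv2.COLOR_BGR2HSV);p=manip.camera_params("top")
o=cv2.inRange(hsv,(6,140,165),(18,255,255))
for k in cv2.findContours(o,cv2.RETR_EXTERNAL,cv2.CHAIN_APPROX_NONE)[0]:
    if cv2.contourArea(k)<60: continue
    P=ray(p,k[:,0],64)[:,:2].astype(np.float32);print("orange",cv2.boundingRect(k),cv2.minAreaRect(P))
b=cv2.inRange(hsv,(95,70,30),(130,255,255)); b[:120]=0;b[:,:240]=0
k=max(cv2.findContours(b,cv2.RETR_EXTERNAL,cv2.CHAIN_APPROX_NONE)[0],key=cv2.contourArea)
a=cv2.approxPolyDP(cv2.convexHull(k),6,True)[:,0];print(a.tolist()); print(ray(p,a,25).round(1))
print(cv2.minAreaRect(ray(p,k[:,0],25)[:,:2].astype(np.float32)))
# grey floor z=30
g=cv2.inRange(hsv,(0,0,80),(180,40,125));g[:215]=0;g[320:]=0;g[:,:345]=0;g[:,445:]=0
g=cv2.morphologyEx(g,cv2.MORPH_OPEN,np.ones((5,5)))
k=max(cv2.findContours(g,cv2.RETR_EXTERNAL,cv2.CHAIN_APPROX_NONE)[0],key=cv2.contourArea)
print("floor",cv2.minAreaRect(ray(p,k[:,0],30)[:,:2].astype(np.float32)))
# screws
ps=manip.camera_params("side")
for X in ray(p,[[275.5,199.5],[502,181],[521,369.5],[290.5,389]],25): print(X.round(1),proj(ps,X).round(1))
E
python3 m.py
```

```text
orange (389, 336, 35, 9) ((474.5509033203125, -78.16278076171875), (8.998980522155762, 48.453311920166016), 6.3959641456604)
orange (323, 255, 9, 35) ((566.2908935546875, 35.55232238769531), (48.51380157470703, 9.04997444152832), 6.363326072692871)
orange (467, 243, 10, 35) ((589.2981567382812, -168.741943359375), (48.705055236816406, 9.167257308959961), 6.3789777755737305)
[[509, 173], [530, 377], [282, 398], [267, 198], [301, 188]]
[[ 722.6 -234.3   25. ]
 [ 421.6 -267.4   25. ]
 [ 380.6   95.    25. ]
 [ 674.2  127.2   25. ]
 [ 690.8   76.8   25. ]]
((553.0208740234375, -69.25254821777344), (307.6352844238281, 366.99371337890625), 6.414998531341553)
floor ((577.09423828125, -67.41010284423828), (124.24610900878906, 123.53092956542969), 6.432883262634277)
[672.3 114.4  25. ] [[258.  272.9]]
[ 710.2 -223.9   25. ] [[345.9 168.5]]
[ 432.1 -254.2   25. ] [[478.8 209.4]]
[394.  83.  25.] [[419.  336.4]]
```

```bash
cat >> h.py <<'E'
C=np.array([577.3,-67.0,0]);PSI=np.radians(6.4)
R=np.array([[np.cos(PSI),-np.sin(PSI),0],[np.sin(PSI),np.cos(PSI),0],[0,0,1]])
def S(*v): return C+R@np.array(v,float)
E
python3 - <<'E'
from h import *
for n in("top","side"):
    p=manip.camera_params(n);im=cv2.imread(f"pics/{n}0.png")
    pts=[]
    for s in(1,-1):
        for a in(-25,25): pts+= [(a,s*100,64),(a,s*110,64)]
        for a in(-60,60): pts+=[(a,s*159,34),(a,s*69,34)]
    for a in(-25,25): pts+=[(-100,a,64),(-110,a,64)]
    for a in(-62,62): pts+=[(-159,a,34),(61,a,124)]
    for a in(-155,155):
        for b in(-185,185): pts.append((a,b,25))
    uv=proj(p,[S(*q) for q in pts])
    x0,y0,w,h=(250,160,290,250) if n=="top" else (240,155,260,205)
    k=2.7 if n=="top" else 2.9
    g=cv2.resize(im[y0:y0+h,x0:x0+w],(int(w*k),min(600,int(h*k)) ),interpolation=cv2.INTER_CUBIC)
    ky=g.shape[0]/h
    for u in uv: cv2.circle(g,(int((u[0]-x0+.5)*k),int((u[1]-y0+.5)*ky)),2,(0,255,0),-1)
    cv2.imwrite(f"pics/ov_{n}.png",g)
p=manip.camera_params("top")
v=ray(p,[[302,373]],80);print("vial cap~",R.T@(v[0]-C));v=ray(p,[[501,339]],25);print("beaker base~",R.T@(v[0]-C))
E
```

```text
vial cap~ [-134.39612177  148.86673071   80.        ]
beaker base~ [-118.67678337 -145.11521858   25.        ]
```

View pics/ov_top.png

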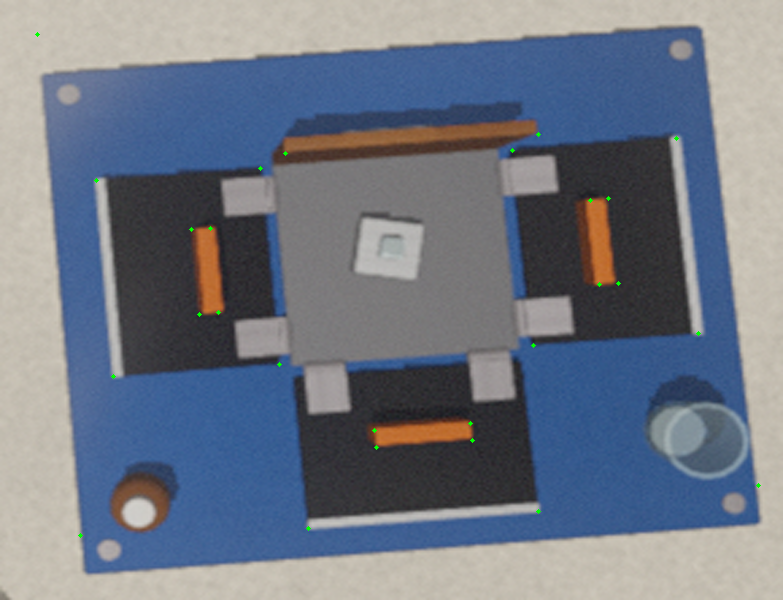

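View pics/ov_side.png

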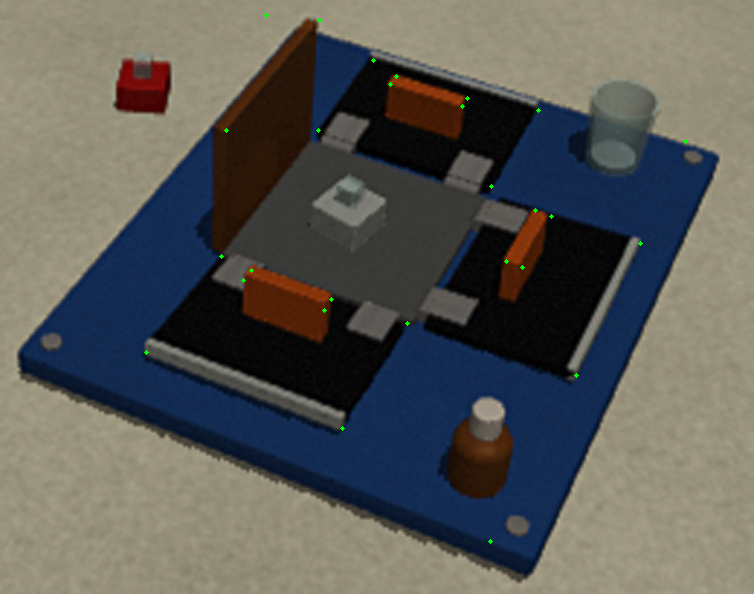

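The shield centre is about (577,-67) with yaw 6.4°. Overlaid points agree to about 2 mm in both views. I'll push each rib inward with shut, vertical fingers to about 55°, then push the outer face to the stop.

```bash
cat >> h.py <<'E'
from scipy.spatial.transform import Rotation as Ro
def plan(pts,yaw_shield_deg):
    """pts: shield-frame TCP targets; yaw = angle of tool y in shield frame, pointing down"""
    s=manip.get_state();q=s["orientation"];A=Ro.from_quat([q[1],q[2],q[3],q[0]])
    a=PSI+np.radians(yaw_shield_deg)
    y=np.array([np.cos(a),np.sin(a),0]);z=np.array([0,0,-1.]);x=np.cross(y,z)
    B=Ro.from_matrix(np.c_[x,y,z])
    print("turn",np.degrees((A.inv()*B).as_rotvec()).round(1),"t",s["time"].round(2) if hasattr(s["time"],"round") else s["time"],"shield pos",(R.T@(s["tcp_pos"]-C)).round(1),"F",(R.T@s["ft_force"]).round(1))
    for p in pts: print(p,"->",A.inv().apply(S(*p)-s["tcp_pos"]).round(1))
E
python3 - <<'E'
from h import *
plan([(0,136,230),(0,136,130)],0)
E
```

```text
turn [-0.1  0.  61.7] t 0.15 shield pos [-222.9  769.1  230.6] F [ 0.3 -0.3 -0.9]
(0, 136, 230) -> [-496.2 -452.     1.2]
(0, 136, 130) -> [-496.2 -451.8  101.2]
```

Call:
carry_out:
  gripper: [1,1,1,1,1,1,1,1,1,1]
  delta_pos:
    - [-50,-45,0]
    - [-100,-90,0]
    - [-150,-135,0]
    - [-200,-180,0]
    - [-250,-225,0]
    - [-300,-270,0]
    - [-350,-315,0]
    - [-400,-360,0]
    - [-450,-405,0]
    - [-496,-452,0]
  turn:
    - [0,0,7]
    - [0,0,14]
    - [0,0,21]
    - [0,0,28]
    - [0,0,35]
    - [0,0,42]
    - [0,0,49]
    - [0,0,55]
    - [0,0,60]
    - [0,0,61.7]

```text
time: 1.4
tcp_pos: [544.0, 109.1, 231.3]
orientation: [0.0, 0.667, 0.745, 0.0]
ft_force: [0.5, 0.4, 0.5]
opening: -0.4
```

Run:
```python
from h import *
plan([(0,136,130),(0,136,54),(0,124,54)],0);print(manip.get_state()["q"].round(2),manip.get_state()["opening"])
```

```text
turn [ 0.  -0.  -0.1] t 1.4 shield pos [-13.5 178.7 231.3] F [0.6 0.4 0.5]
(0, 136, 130) -> [-42.7  13.5 101.3]
(0, 136, 54) -> [-42.7  13.4 177.3]
(0, 124, 54) -> [-54.7  13.4 177.3]
[-0.53  0.41  0.32  2.01 -0.18  0.75  0.01] -0.4324233739461865
```

Call:
carry_out:
  gripper: [1,1]
  delta_pos:
    - [0,0,0]
    - [0,0,0]
  turn:
    - [0,0,0]
    - [0,0,0]

```text
time: 1.65
tcp_pos: [543.0, 111.0, 231.1]
orientation: [-0.0, 0.666, 0.746, -0.0]
ft_force: [-0.0, 0.9, -0.3]
opening: 0.3
```

Run:
```python
from h import *
plan([(0,136,130),(0,136,54),(0,124,54)],0)
```

```text
turn [-0. -0.  0.] t 1.65 shield pos [-14.2 180.7 231.1] F [ 0.1  0.9 -0.3]
(0, 136, 130) -> [-44.7  14.3 101.1]
(0, 136, 54) -> [-44.7  14.3 177.1]
(0, 124, 54) -> [-56.7  14.3 177.1]
```

Call:
carry_out:
  gripper: [1,1,1,1,1]
  delta_pos:
    - [-25,8,50]
    - [-45,14,100]
    - [-45,14,140]
    - [-45,14,175]
    - [-45,14,175]
  turn:
    - [0,0,0]
    - [0,0,0]
    - [0,0,0]
    - [0,0,0]
    - [0,0,0]

```text
time: 2.28
tcp_pos: [560.3, 69.3, 54.2]
orientation: [-0.002, 0.665, 0.747, -0.002]
ft_force: [-0.2, -0.4, 0.8]
opening: -0.0
```

Run:
```python
from h import *
plan([(0,121,54)],0)
cv2.imwrite("pics/w1.png",manip.snapshot("wrist")[:,:,::-1]);cv2.imwrite("pics/s1.png",manip.snapshot("side")[100:400,180:580,::-1].repeat(2,0).repeat(2,1))
```

```text
turn [-0.3 -0.   0.2] t 2.275 shield pos [ -1.7 137.3  54.2] F [-0.2 -0.3  0.8]
(0, 121, 54) -> [-16.3   1.6   0.2]
```

View pics/s1.png

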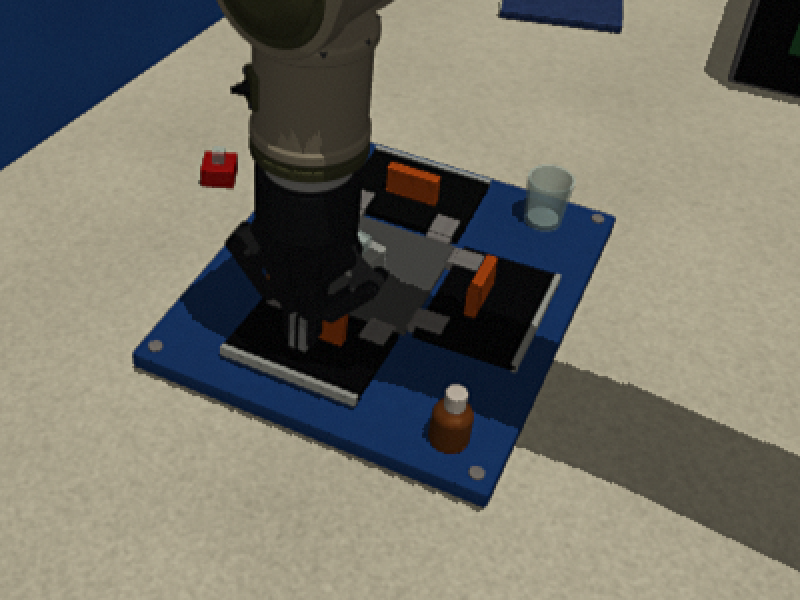

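View pics/w1.png

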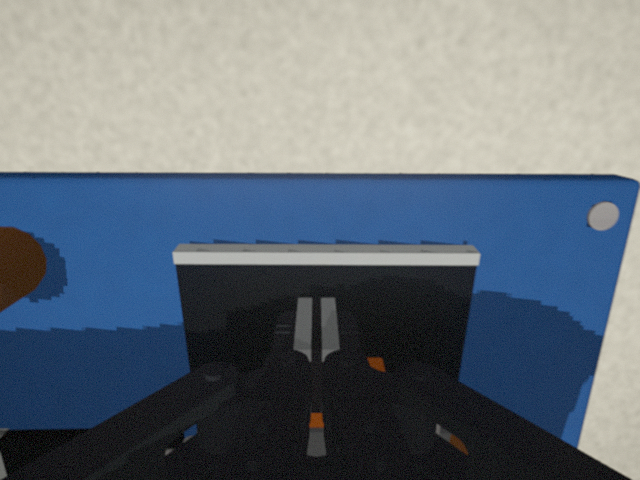

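The shut fingers stand between the rib and the rim of the left panel, as intended. Pushing inward now.

Call:
carry_out:
  gripper: [1,1,1,1,1,1,1,1,1,1]
  delta_pos:
    - [-8,1,0]
    - [-16,1,0]
    - [-20,1,-5]
    - [-24,1,-11]
    - [-29,1,-15]
    - [-34,1,-19]
    - [-40,1,-22]
    - [-46,1,-25]
    - [-52,1,-26]
    - [-52,1,-26]
  turn:
    - [0,0,0]
    - [0,0,0]
    - [0,0,0]
    - [0,0,0]
    - [0,0,0]
    - [0,0,0]
    - [0,0,0]
    - [0,0,0]
    - [0,0,0]
    - [0,0,0]

```text
time: 3.62
tcp_pos: [569.2, 14.6, 82.7]
orientation: [0.0, 0.667, 0.745, -0.0]
ft_force: [-0.9, 0.1, 7.0]
opening: -0.1
```

Run:
```python
from h import *
plan([(0,121,54)],0)
cv2.imwrite("pics/w2.png",manip.snapshot("wrist")[:,:,::-1]);cv2.imwrite("pics/s2.png",manip.snapshot("side")[100:400,180:580,::-1].repeat(2,0).repeat(2,1))
```

```text
turn [ 0.   0.  -0.1] t 3.625 shield pos [ 1.  82.  82.7] F [-0.9  0.2  7. ]
(0, 121, 54) -> [39.  -1.1 28.7]
```

View pics/s2.png

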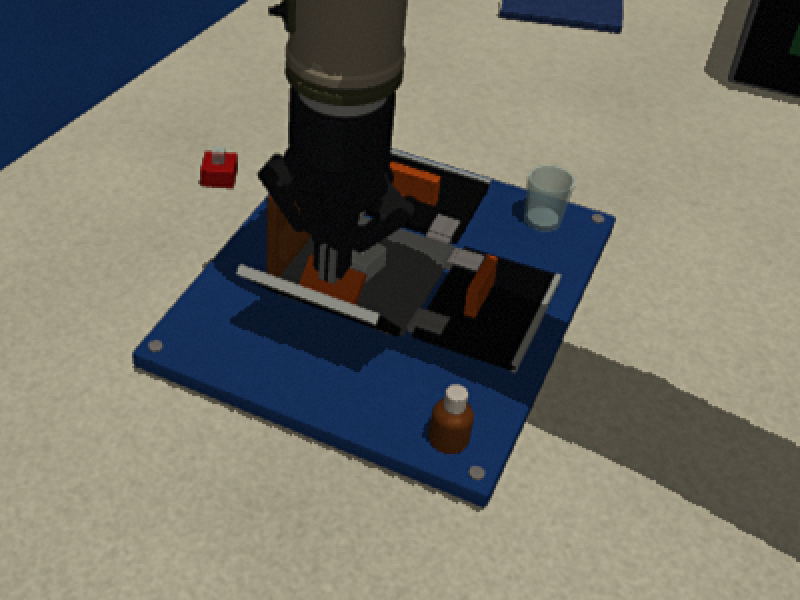

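View pics/w2.png

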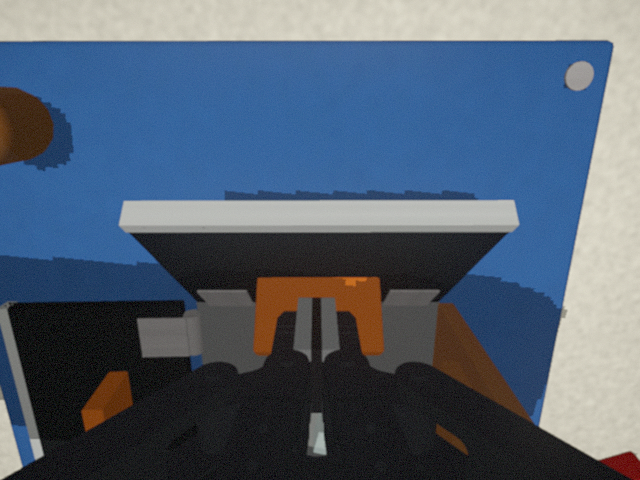

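The left panel is at roughly 50° (rim strip at about (310,290) in the side crop, zoomed x2). Next: lift off, go around the rim, and push from outside.

Call:
carry_out:
  gripper: [1,1,1,1,1,1,1]
  delta_pos:
    - [0,-4,-40]
    - [0,-8,-70]
    - [40,-10,-75]
    - [85,-10,-70]
    - [85,-10,-30]
    - [85,-10,7]
    - [85,-10,7]
  turn:
    - [0,0,0]
    - [0,0,0]
    - [0,0,0]
    - [0,0,0]
    - [0,0,0]
    - [0,0,0]
    - [0,0,0]

```text
time: 4.6
tcp_pos: [548.3, 97.9, 73.3]
orientation: [-0.001, 0.667, 0.745, -0.002]
ft_force: [0.3, -0.6, 1.4]
opening: -0.1
```

Run:
```python
from h import *
plan([(-10,84,80)],0)
cv2.imwrite("pics/w3.png",manip.snapshot("wrist")[:,:,::-1]);cv2.imwrite("pics/s3.png",manip.snapshot("side")[100:400,180:580,::-1].repeat(2,0).repeat(2,1))
```

```text
turn [-0.3  0.1 -0. ] t 4.6 shield pos [-10.5 167.2  73.3] F [ 0.2 -0.6  1.4]
(-10, 84, 80) -> [-83.2   0.5  -6.6]
```

View pics/s3.png

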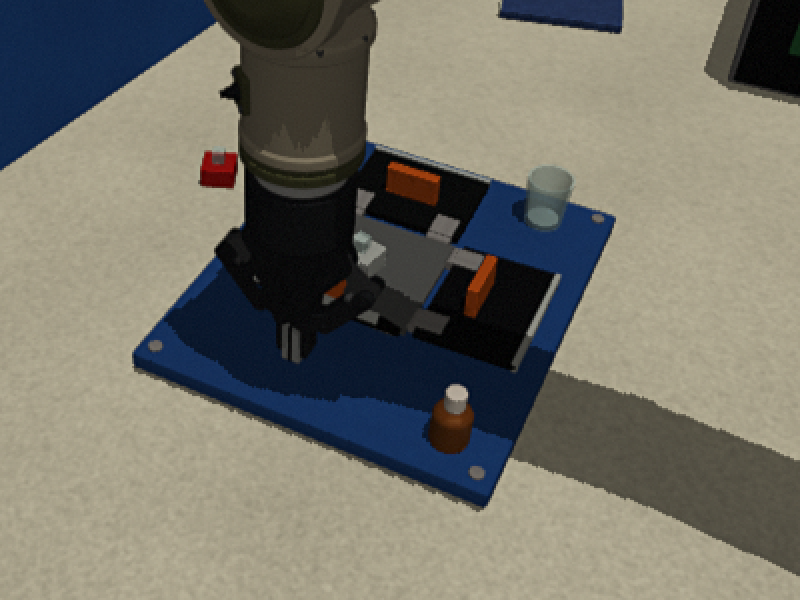

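View pics/w3.png

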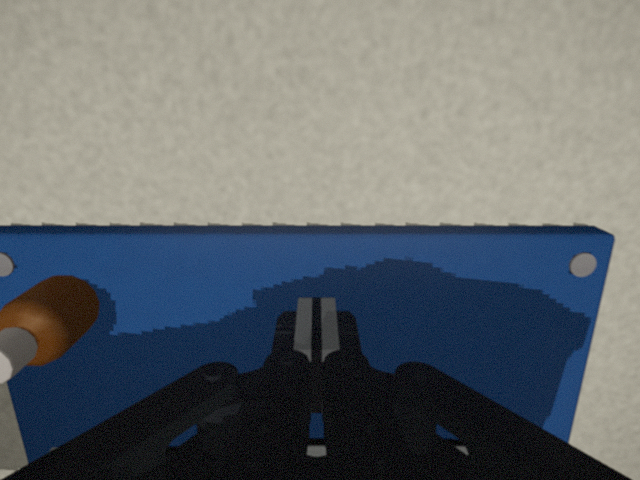

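Call:
carry_out:
  gripper: [1,1,1,1,1,1,1,1,1,1]
  delta_pos:
    - [-15,0,0]
    - [-25,0,0]
    - [-33,0,-2]
    - [-41,0,-5]
    - [-48,0,-8]
    - [-55,0,-12]
    - [-62,0,-15]
    - [-68,0,-18]
    - [-74,0,-20]
    - [-78,0,-20]
  turn:
    - [0,0,0]
    - [0,0,0]
    - [0,0,0]
    - [0,0,0]
    - [0,0,0]
    - [0,0,0]
    - [0,0,0]
    - [0,0,0]
    - [0,0,0]
    - [0,0,0]

```text
time: 5.95
tcp_pos: [558.3, 21.4, 95.4]
orientation: [-0.0, 0.666, 0.746, -0.0]
ft_force: [-0.5, 1.3, 0.5]
opening: -0.1
```

Run:
```python
from h import *
plan([(-10,80,95)],0)
```

```text
turn [-0.  0.  0.] t 5.95 shield pos [-9.1 89.9 95.4] F [-0.3  1.4  0.5]
(-10, 80, 95) -> [-9.9 -0.9  0.4]
```

Slow approach to the stop, watching the force.

Call:
carry_out:
  gripper: [1,1,1,1,1]
  delta_pos:
    - [-3,0,0]
    - [-6,0,0]
    - [-8,0,0]
    - [-10,0,0]
    - [-10,0,0]
  turn:
    - [0,0,0]
    - [0,0,0]
    - [0,0,0]
    - [0,0,0]
    - [0,0,0]

```text
time: 6.58
tcp_pos: [559.5, 12.3, 95.3]
orientation: [-0.0, 0.666, 0.746, 0.0]
ft_force: [1.0, 3.1, 1.5]
opening: 0.1
```

Call:
carry_out:
  gripper: [1,1,1]
  delta_pos:
    - [-1,0,0]
    - [-2,0,0]
    - [-2,0,0]
  turn:
    - [0,0,0]
    - [0,0,0]
    - [0,0,0]

```text
time: 6.95
tcp_pos: [559.4, 12.1, 95.3]
orientation: [-0.001, 0.666, 0.746, 0.001]
ft_force: [-1.6, 9.6, 2.4]
opening: 0.3
```

Run:
```python
from h import *
plan([(-10,80,95)],0)
cv2.imwrite("pics/w4.png",manip.snapshot("wrist")[:,:,::-1])
```

```text
turn [-0.  -0.1  0.1] t 6.95 shield pos [-8.9 80.6 95.3] F [-0.6  9.7  2.4]
(-10, 80, 95) -> [-0.6 -1.1  0.3]
```

View pics/w4.png

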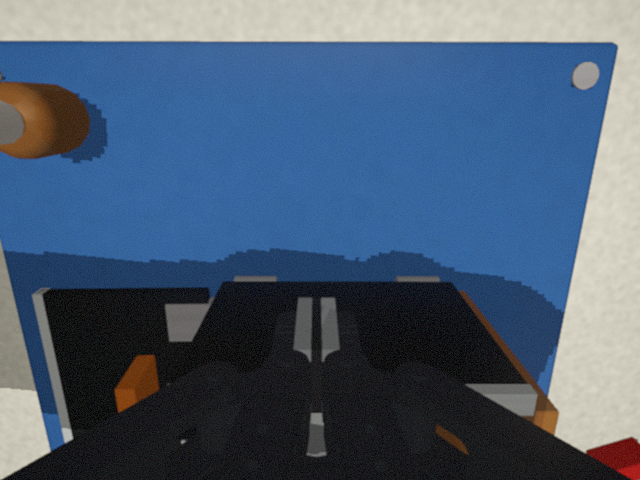

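The finger halted at y=80.6, short of the command, and the force rose to 9.7 N. That means the left panel is on its stop. Backing off and crossing to the right panel.

Call:
carry_out:
  gripper: [1,1,1,1,1,1,1,1,1,1]
  delta_pos:
    - [15,0,0]
    - [30,0,0]
    - [30,5,-50]
    - [30,10,-100]
    - [0,10,-105]
    - [-50,10,-105]
    - [-105,10,-105]
    - [-160,10,-105]
    - [-214,10,-105]
    - [-214,10,-105]
  turn:
    - [0,0,0]
    - [0,0,0]
    - [0,0,0]
    - [0,0,0]
    - [0,0,0]
    - [0,0,0]
    - [0,0,0]
    - [0,0,0]
    - [0,0,0]
    - [0,0,0]

```text
time: 8.25
tcp_pos: [593.1, -206.7, 200.3]
orientation: [0.001, 0.669, 0.743, -0.001]
ft_force: [-1.1, 0.5, -0.2]
opening: 0.1
```

Run:
```python
from h import *
plan([(0,-136,54)],0)
cv2.imwrite("pics/s5.png",manip.snapshot("side")[100:400,180:580,::-1].repeat(2,0).repeat(2,1))
```

```text
turn [-0.   0.2 -0.4] t 8.25 shield pos [ 1.000e-01 -1.406e+02  2.003e+02] F [-1.   0.6 -0.2]
(0, -136, 54) -> [ 5.000e+00 -1.000e-01  1.463e+02]
```

View pics/s5.png

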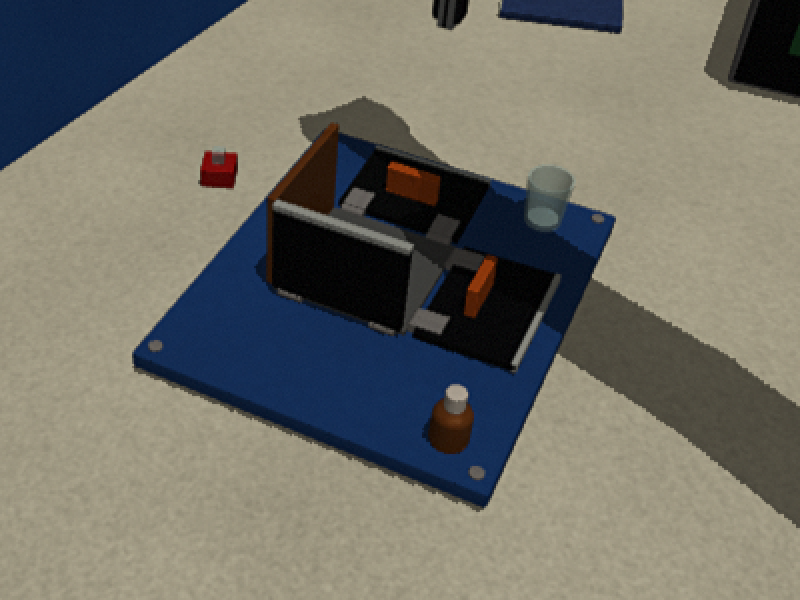

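The left panel stands upright (rim from (275,205) to (410,245)). Descending between the rib and rim of the right panel.

Call:
carry_out:
  gripper: [1,1,1,1,1]
  delta_pos:
    - [0,0,50]
    - [0,0,100]
    - [0,0,130]
    - [0,0,146]
    - [0,0,146]
  turn:
    - [0,0,0]
    - [0,0,0]
    - [0,0,0]
    - [0,0,0]
    - [0,0,0]

```text
time: 8.93
tcp_pos: [593.4, -200.4, 53.7]
orientation: [-0.001, 0.666, 0.746, -0.0]
ft_force: [-0.5, 0.5, 0.8]
opening: -0.1
```

Run:
```python
from h import *
plan([(0,-136,54)],0)
cv2.imwrite("pics/w6.png",manip.snapshot("wrist")[:,:,::-1])
cv2.imwrite("pics/s6.png",manip.snapshot("side")[100:400,180:580,::-1].repeat(2,0).repeat(2,1))
```

```text
turn [-0.1 -0.   0.1] t 8.925 shield pos [   1.1 -134.4   53.7] F [-0.4  0.6  0.8]
(0, -136, 54) -> [-1.6 -1.1 -0.3]
```

View pics/s6.png

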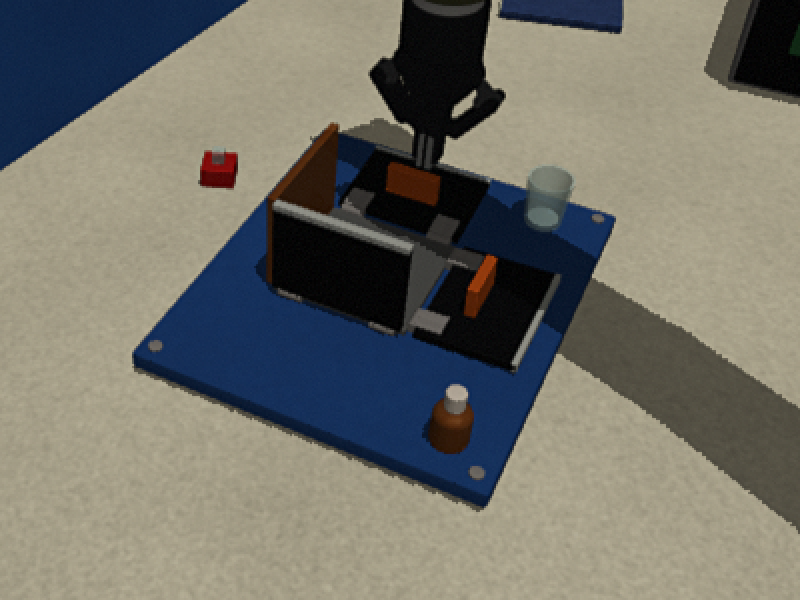

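The fingers are behind the right rib (tip at about (425,165)). Same push, mirrored.

Call:
carry_out:
  gripper: [1,1,1,1,1,1,1,1,1,1]
  delta_pos:
    - [6,-1,0]
    - [13,-1,0]
    - [17,-1,-5]
    - [21,-1,-11]
    - [26,-1,-15]
    - [31,-1,-19]
    - [37,-1,-22]
    - [43,-1,-25]
    - [50,-1,-27]
    - [50,-1,-27]
  turn:
    - [0,0,0]
    - [0,0,0]
    - [0,0,0]
    - [0,0,0]
    - [0,0,0]
    - [0,0,0]
    - [0,0,0]
    - [0,0,0]
    - [0,0,0]
    - [0,0,0]

```text
time: 10.28
tcp_pos: [587.1, -151.1, 82.1]
orientation: [0.0, 0.666, 0.746, 0.0]
ft_force: [-1.2, -1.4, 9.2]
opening: -0.1
```

Run:
```python
from h import *
plan([(0,-136,54)],0)
cv2.imwrite("pics/s7.png",manip.snapshot("side")[100:400,180:580,::-1].repeat(2,0).repeat(2,1))
```

```text
turn [ 0.  -0.   0.1] t 10.275 shield pos [  0.4 -84.7  82.1] F [-1.3 -1.2  9.2]
(0, -136, 54) -> [-51.4  -0.5  28. ]
```

View pics/s7.png

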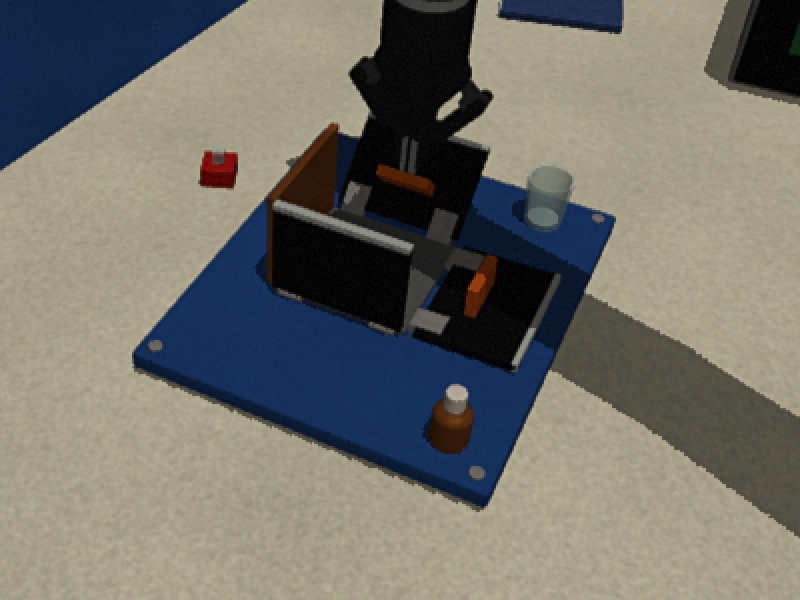

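The right panel is raised to roughly 50°. Going around its rim, clear of the beaker.

Call:
carry_out:
  gripper: [1,1,1,1,1,1,1]
  delta_pos:
    - [0,-2,-40]
    - [0,-5,-70]
    - [-40,-5,-75]
    - [-83,-5,-70]
    - [-83,-5,-30]
    - [-83,-5,7]
    - [-83,-5,7]
  turn:
    - [0,0,0]
    - [0,0,0]
    - [0,0,0]
    - [0,0,0]
    - [0,0,0]
    - [0,0,0]
    - [0,0,0]

```text
time: 11.2
tcp_pos: [589.6, -233.0, 71.8]
orientation: [-0.003, 0.666, 0.746, -0.001]
ft_force: [-0.1, -0.6, 0.2]
opening: -0.2
```

Run:
```python
from h import *
plan([(-5,-90,95)],0)
cv2.imwrite("pics/s8.png",manip.snapshot("side")[100:400,180:580,::-1].repeat(2,0).repeat(2,1))
```

```text
turn [-0.3 -0.2  0.1] t 11.2 shield pos [  -6.3 -166.3   71.8] F [-0.2 -0.6  0.2]
(-5, -90, 95) -> [ 76.4   1.3 -22.9]
```

View pics/s8.png

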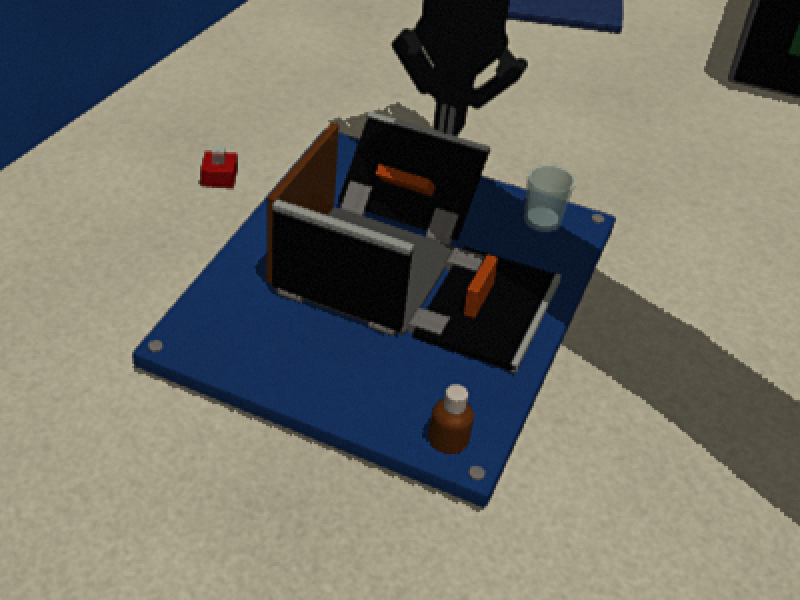

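The fingers are outside the rim (tip about (450,130)). Pushing inward.

Call:
carry_out:
  gripper: [1,1,1,1,1,1,1,1,1,1]
  delta_pos:
    - [15,0,0]
    - [25,0,0]
    - [33,0,-2]
    - [41,0,-5]
    - [48,0,-8]
    - [55,0,-12]
    - [62,0,-15]
    - [68,0,-18]
    - [73,0,-20]
    - [77,0,-21]
  turn:
    - [0,0,0]
    - [0,0,0]
    - [0,0,0]
    - [0,0,0]
    - [0,0,0]
    - [0,0,0]
    - [0,0,0]
    - [0,0,0]
    - [0,0,0]
    - [0,0,0]

```text
time: 12.5
tcp_pos: [582.2, -158.1, 95.1]
orientation: [-0.0, 0.666, 0.746, -0.0]
ft_force: [0.1, -0.3, -1.3]
opening: -0.1
```

Call:
carry_out:
  gripper: [1,1,1,1,1]
  delta_pos:
    - [3,0,0]
    - [6,0,0]
    - [8,0,0]
    - [10,0,0]
    - [10,0,0]
  turn:
    - [0,0,0]
    - [0,0,0]
    - [0,0,0]
    - [0,0,0]
    - [0,0,0]

```text
time: 13.12
tcp_pos: [581.6, -148.3, 95.3]
orientation: [-0.0, 0.666, 0.746, 0.0]
ft_force: [0.5, 0.0, 0.4]
opening: 0.3
```

Run:
```python
from h import *
plan([(-5,-80,95)],0)
```

```text
turn [-0. -0.  0.] t 13.125 shield pos [ -4.8 -81.3  95.3] F [ 0.5 -0.   0.4]
(-5, -80, 95) -> [ 1.3 -0.2  0.3]
```

Call:
carry_out:
  gripper: [1,1,1,1]
  delta_pos:
    - [1.5,0,0]
    - [3,0,0]
    - [4,0,0]
    - [4,0,0]
  turn:
    - [0,0,0]
    - [0,0,0]
    - [0,0,0]
    - [0,0,0]

```text
time: 13.62
tcp_pos: [581.3, -146.2, 95.4]
orientation: [0.001, 0.667, 0.745, -0.0]
ft_force: [0.2, -5.7, -1.6]
opening: -0.5
```

Run:
```python
from h import *
plan([(-5,-80,95)],0)
```

```text
turn [ 0.   0.1 -0. ] t 13.625 shield pos [ -4.8 -79.1  95.4] F [-0.4 -5.7 -1.6]
(-5, -80, 95) -> [-0.9 -0.2  0.4]
```

Call:
carry_out:
  gripper: [1,1,1]
  delta_pos:
    - [1.5,0,0]
    - [3,0,0]
    - [3,0,0]
  turn:
    - [0,0,0]
    - [0,0,0]
    - [0,0,0]

```text
time: 14.0
tcp_pos: [581.3, -146.1, 95.4]
orientation: [0.003, 0.668, 0.745, -0.001]
ft_force: [2.0, -13.7, -4.8]
opening: 0.1
```

Run:
```python
from h import *
plan([(-5,-80,95)],0)
```

```text
turn [ 0.1  0.3 -0.2] t 14.0 shield pos [ -4.8 -79.   95.4] F [  0.5 -13.8  -4.8]
(-5, -80, 95) -> [-1.  -0.2  0.4]
```

The right panel is on its stop: 13.8 N with no further motion. Retreating and heading to the front panel.

Call:
carry_out:
  gripper: [1,1,1,1,1]
  delta_pos:
    - [-15,0,0]
    - [-35,0,0]
    - [-35,0,-50]
    - [-35,0,-105]
    - [-35,0,-105]
  turn:
    - [0,0,0]
    - [0,0,0]
    - [0,0,0]
    - [0,0,0]
    - [0,0,0]

```text
time: 14.62
tcp_pos: [586.7, -178.1, 204.4]
orientation: [0.003, 0.667, 0.745, 0.002]
ft_force: [-0.2, -0.3, -0.2]
opening: -0.2
```

Run:
```python
from h import *
plan([(-134,0,200)],90);plan([(-134,0,200)],-90);print(manip.get_state()["q"].round(2))
```

```text
turn [  0.2   0.4 -90. ] t 14.625 shield pos [  -3.  -111.5  204.4] F [-0.3 -0.2 -0.2]
(-134, 0, 200) -> [ 111.4 -131.     3.3]
turn [ 0.4 -0.2 90. ] t 14.625 shield pos [  -3.  -111.5  204.4] F [-0.3 -0.2 -0.2]
(-134, 0, 200) -> [ 111.4 -131.     3.3]
[-0.01  0.51  0.31  1.91 -0.22  0.75  0.54]
```

Call:
carry_out:
  gripper: [1,1,1,1,1,1,1,1,1,1]
  delta_pos:
    - [12,-14,0]
    - [24,-28,0]
    - [36,-42,0]
    - [48,-56,0]
    - [60,-70,0]
    - [72,-84,0]
    - [84,-98,0]
    - [96,-112,0]
    - [108,-128,0]
    - [111,-131,0]
  turn:
    - [0,0,10]
    - [0,0,20]
    - [0,0,30]
    - [0,0,40]
    - [0,0,50]
    - [0,0,60]
    - [0,0,70]
    - [0,0,80]
    - [0,0,90]
    - [0,0,90]

```text
time: 15.88
tcp_pos: [441.0, -80.4, 199.7]
orientation: [0.0, 0.998, 0.057, -0.001]
ft_force: [0.7, -0.1, -0.1]
opening: 0.3
```

Call:
carry_out:
  gripper: [1,1]
  delta_pos:
    - [0,0,0]
    - [0,0,0]
  turn:
    - [0,0,0]
    - [0,0,0]

```text
time: 16.12
tcp_pos: [442.8, -81.4, 200.4]
orientation: [0.0, 0.998, 0.057, 0.0]
ft_force: [0.3, -0.1, -0.2]
opening: -0.0
```

Run:
```python
from h import *
plan([(-135,0,54)],-90)
cv2.imwrite("pics/s9.png",manip.snapshot("side")[100:400,180:580,::-1].repeat(2,0).repeat(2,1))
```

```text
turn [ 0.  -0.   0.1] t 16.125 shield pos [-135.2    0.7  200.4] F [ 0.3 -0.2 -0.2]
(-135, 0, 54) -> [1.000e-01 7.000e-01 1.464e+02]
```

View pics/s9.png

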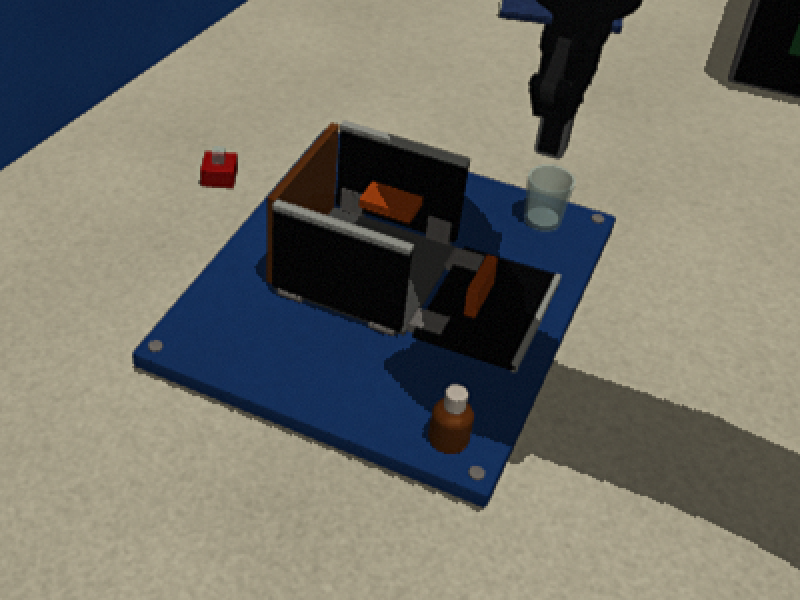

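Both side panels stand. Descending behind the front rib.

Call:
carry_out:
  gripper: [1,1,1,1,1,1]
  delta_pos:
    - [0,0,50]
    - [0,0,100]
    - [0,0,130]
    - [0,0,146]
    - [0,0,146]
    - [0,0,146]
  turn:
    - [0,0,0]
    - [0,0,0]
    - [0,0,0]
    - [0,0,0]
    - [0,0,0]
    - [0,0,0]

```text
time: 16.92
tcp_pos: [442.5, -81.2, 54.7]
orientation: [0.0, 0.998, 0.056, 0.0]
ft_force: [0.7, 0.4, 0.1]
opening: -0.1
```

Run:
```python
from h import *
plan([(-121,0,54)],-90)
cv2.imwrite("pics/s10.png",manip.snapshot("side")[100:400,180:580,::-1].repeat(2,0).repeat(2,1))
```

```text
turn [ 0. -0.  0.] t 16.925 shield pos [-135.5    0.9   54.7] F [0.7 0.3 0.1]
(-121, 0, 54) -> [14.5  0.9  0.8]
```

View pics/s10.png

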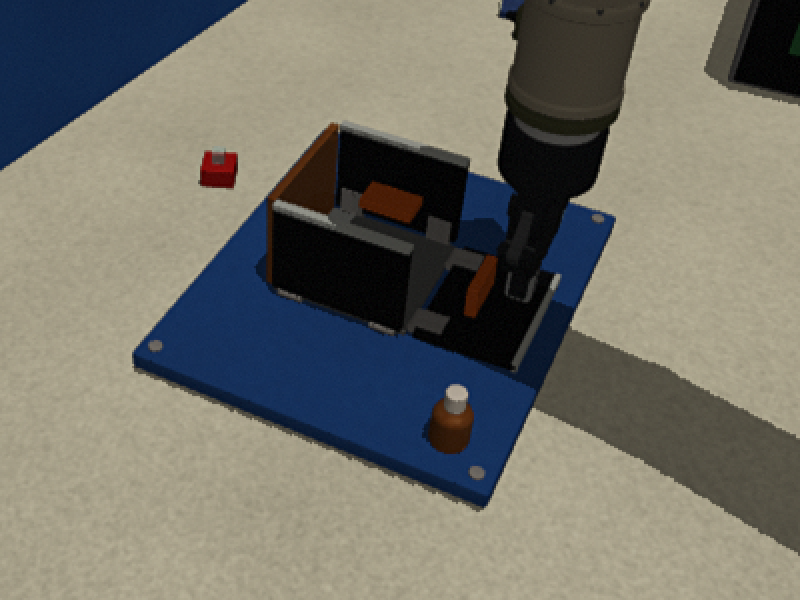

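The fingertips are between the front rib and rim, at about (520,290). Pushing along +x.

Call:
carry_out:
  gripper: [1,1,1,1,1,1,1,1,1,1]
  delta_pos:
    - [7,0,0]
    - [14,0,0]
    - [18,0,-5]
    - [22,0,-11]
    - [27,0,-15]
    - [32,0,-19]
    - [38,0,-22]
    - [44,0,-25]
    - [51,0,-27]
    - [51,0,-27]
  turn:
    - [0,0,0]
    - [0,0,0]
    - [0,0,0]
    - [0,0,0]
    - [0,0,0]
    - [0,0,0]
    - [0,0,0]
    - [0,0,0]
    - [0,0,0]
    - [0,0,0]

```text
time: 18.23
tcp_pos: [493.6, -74.8, 82.1]
orientation: [-0.0, 0.998, 0.056, 0.001]
ft_force: [-2.4, 1.5, 8.9]
opening: -0.0
```

Run:
```python
from h import *
plan([(-121,0,54)],-90)
cv2.imwrite("pics/s11.png",manip.snapshot("side")[100:400,180:580,::-1].repeat(2,0).repeat(2,1))
```

```text
turn [-0.  -0.1  0.1] t 18.225 shield pos [-84.    1.6  82.1] F [-2.3  1.7  8.9]
(-121, 0, 54) -> [-37.    1.6  28. ]
```

View pics/s11.png

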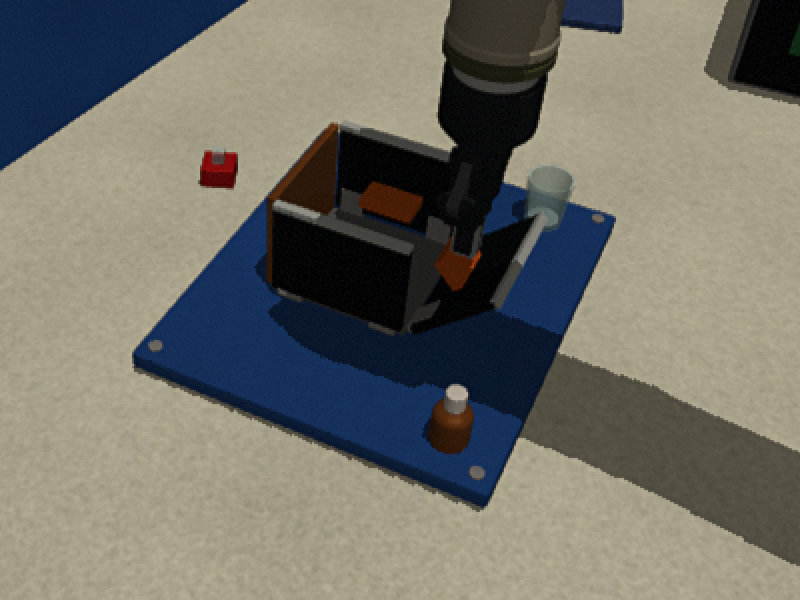

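Call:
carry_out:
  gripper: [1,1,1,1,1,1]
  delta_pos:
    - [0,0,-40]
    - [0,0,-70]
    - [-35,0,-75]
    - [-67,0,-70]
    - [-67,0,-70]
    - [-67,0,-70]
  turn:
    - [0,0,0]
    - [0,0,0]
    - [0,0,0]
    - [0,0,0]
    - [0,0,0]
    - [0,0,0]

```text
time: 19.02
tcp_pos: [427.7, -82.7, 151.8]
orientation: [0.0, 0.998, 0.056, 0.001]
ft_force: [-0.0, 0.4, 0.0]
opening: -0.2
```

Run:
```python
from h import *
plan([(-150,0,72)],-90)
cv2.imwrite("pics/s12.png",manip.snapshot("side")[100:400,180:580,::-1].repeat(2,0).repeat(2,1))
cv2.imwrite("pics/w12.png",manip.snapshot("wrist")[:,:,::-1])
```

```text
turn [ 0.  -0.1  0. ] t 19.025 shield pos [-150.4    1.1  151.8] F [-0.   0.4  0. ]
(-150, 0, 72) -> [ 0.3  1.  79.8]
```

View pics/s12.png

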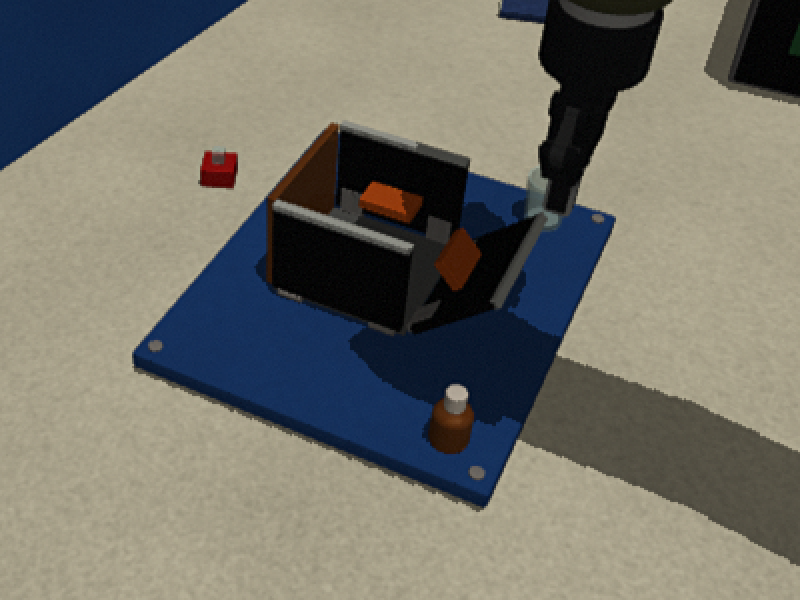

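View pics/w12.png

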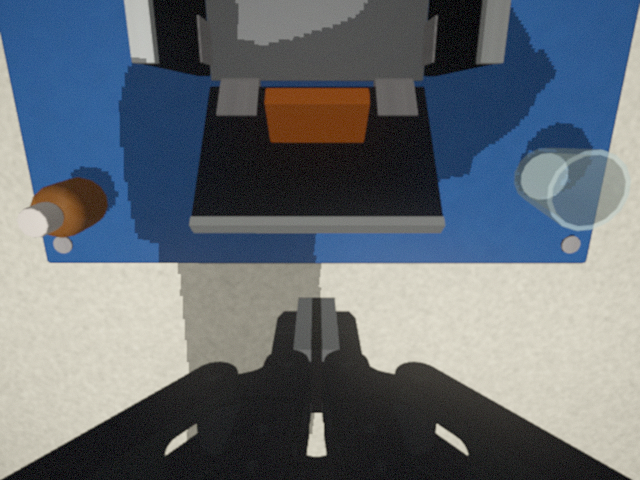

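Run:
```python
from h import *
p=manip.camera_params("wrist")
for th in(40,45,50,55):
    t=np.radians(th);z=30+94*np.sin(t)+4*np.cos(t); ex=-65-(94*np.cos(t)-4*np.sin(t))
    print(th,"expect x",ex.round(1),"seen",(R.T@(ray(p,[[317,216]],z)[0]-C)).round(1))
```

```text
40 expect x -134.4 seen [-124.7    1.7   93.5]
45 expect x -128.6 seen [-123.1    1.7   99.3]
50 expect x -122.4 seen [-121.7    1.7  104.6]
55 expect x -115.6 seen [-120.4    1.7  109.3]
```

The front panel is at about 50.5°, with the rim outer edge at about x=-128. The fingers' inner face at x=-139 clears it. Descending to z=75 and pushing.

Call:
carry_out:
  gripper: [1,1,1,1]
  delta_pos:
    - [0,0,40]
    - [0,0,77]
    - [0,0,77]
    - [0,0,77]
  turn:
    - [0,0,0]
    - [0,0,0]
    - [0,0,0]
    - [0,0,0]

```text
time: 19.62
tcp_pos: [426.7, -83.2, 74.9]
orientation: [0.0, 0.998, 0.056, 0.0]
ft_force: [-0.2, -0.2, -0.7]
opening: -0.2
```

Run:
```python
from h import *
plan([(-90,0,95)],-90)
```

```text
turn [ 0. -0. -0.] t 19.625 shield pos [-151.5    0.7   74.9] F [-0.2 -0.1 -0.7]
(-90, 0, 95) -> [ 61.5   0.7 -20. ]
```

Call:
carry_out:
  gripper: [1,1,1,1,1,1,1,1,1,1]
  delta_pos:
    - [8,0,0]
    - [15,0,0]
    - [22,0,-2]
    - [29,0,-5]
    - [36,0,-8]
    - [43,0,-12]
    - [49,0,-15]
    - [54,0,-18]
    - [58,0,-20]
    - [62,0,-20]
  turn:
    - [0,0,0]
    - [0,0,0]
    - [0,0,0]
    - [0,0,0]
    - [0,0,0]
    - [0,0,0]
    - [0,0,0]
    - [0,0,0]
    - [0,0,0]
    - [0,0,0]

```text
time: 20.88
tcp_pos: [488.1, -75.7, 94.4]
orientation: [-0.0, 0.998, 0.056, 0.0]
ft_force: [-1.9, 0.1, 2.0]
opening: 0.2
```

Call:
carry_out:
  gripper: [1,1,1,1,1]
  delta_pos:
    - [3,0,0]
    - [6,0,0]
    - [8,0,0]
    - [10,0,0]
    - [10,0,0]
  turn:
    - [0,0,0]
    - [0,0,0]
    - [0,0,0]
    - [0,0,0]
    - [0,0,0]

```text
time: 21.5
tcp_pos: [498.1, -74.6, 94.3]
orientation: [0.0, 0.998, 0.056, 0.0]
ft_force: [-0.7, 0.9, -0.3]
opening: 0.2
```

Run:
```python
from h import *
plan([(-80,0,95)],-90)
```

```text
turn [ 0. -0.  0.] t 21.5 shield pos [-79.6   1.3  94.3] F [-0.6  0.9 -0.3]
(-80, 0, 95) -> [-0.4  1.3 -0.7]
```

Call:
carry_out:
  gripper: [1,1,1,1]
  delta_pos:
    - [1.5,0,0]
    - [3,0,0]
    - [4,0,0]
    - [4,0,0]
  turn:
    - [0,0,0]
    - [0,0,0]
    - [0,0,0]
    - [0,0,0]

```text
time: 22.0
tcp_pos: [499.7, -74.3, 94.2]
orientation: [-0.0, 0.998, 0.056, -0.001]
ft_force: [-7.2, -1.5, 6.4]
opening: -0.4
```

Call:
carry_out:
  gripper: [1,1,1]
  delta_pos:
    - [1.5,0,0]
    - [3,0,0]
    - [3,0,0]
  turn:
    - [0,0,0]
    - [0,0,0]
    - [0,0,0]

```text
time: 22.38
tcp_pos: [499.8, -74.2, 94.0]
orientation: [-0.001, 0.998, 0.055, -0.004]
ft_force: [-16.0, -3.0, 13.4]
opening: -0.1
```

Run:
```python
from h import *
plan([(-80,0,95)],-90)
```

```text
turn [-0.1  0.4 -0.1] t 22.375 shield pos [-77.8   1.5  94. ] F [-16.2  -1.2  13.4]
(-80, 0, 95) -> [-2.2  1.5 -1. ]
```

The front panel is on its stop: 16 N with no further motion. Retreating clear and verifying.

Call:
carry_out:
  gripper: [1,1,1,1,1,1,1,1,1,1]
  delta_pos:
    - [-15,0,0]
    - [-35,0,0]
    - [-40,0,-45]
    - [-40,0,-95]
    - [-40,0,-150]
    - [-40,-50,-160]
    - [-40,-105,-160]
    - [-40,-160,-160]
    - [-40,-215,-160]
    - [-40,-250,-160]
  turn:
    - [0,0,0]
    - [0,0,0]
    - [0,0,0]
    - [0,0,0]
    - [0,0,0]
    - [0,0,0]
    - [0,0,0]
    - [0,0,0]
    - [0,0,0]
    - [0,0,0]

```text
time: 23.62
tcp_pos: [436.5, 173.1, 254.3]
orientation: [-0.0, 0.998, 0.058, 0.0]
ft_force: [0.2, -1.1, 0.3]
opening: -0.4
```

Call:
carry_out:
  gripper: [1,1,1]
  delta_pos:
    - [0,0,0]
    - [0,0,0]
    - [0,0,0]
  turn:
    - [0,0,0]
    - [0,0,0]
    - [0,0,0]

```text
time: 24.0
tcp_pos: [437.2, 169.0, 254.5]
orientation: [-0.0, 0.998, 0.055, 0.0]
ft_force: [0.0, 0.4, 0.5]
opening: -0.4
```

Run:
```python
from h import *
plan([],-90)
for n,(y0,y1,x0,x1) in dict(side=(100,400,180,580),top=(150,420,240,560)).items():
    im=manip.snapshot(n)[:,:,::-1].copy();cv2.imwrite(f"pics/{n}_end_full.png",im)
    p=manip.camera_params(n)
    g=cv2.resize(im[y0:y1,x0:x1],None,fx=2,fy=2,interpolation=cv2.INTER_CUBIC)
    for th,c in((90,(0,255,0)),(87,(0,0,255))):
        t=np.radians(th);r=65+94*np.cos(t)+4*np.sin(t);z=30+94*np.sin(t)-4*np.cos(t)*0
        P=[S(-r,-62,z),S(-r,62,z),S(-60,r,z),S(60,r,z),S(-60,-r,z),S(60,-r,z)]
        for u in proj(p,P): cv2.circle(g,(int((u[0]-x0+.5)*2),int((u[1]-y0+.5)*2)),2,c,-1)
    cv2.imwrite(f"pics/{n}_end.png",g)
```

```text
turn [-0.  -0.  -0.1] t 24.0 shield pos [-112.9  250.2  254.5] F [0.1 0.4 0.5]
```

View pics/side_end.png

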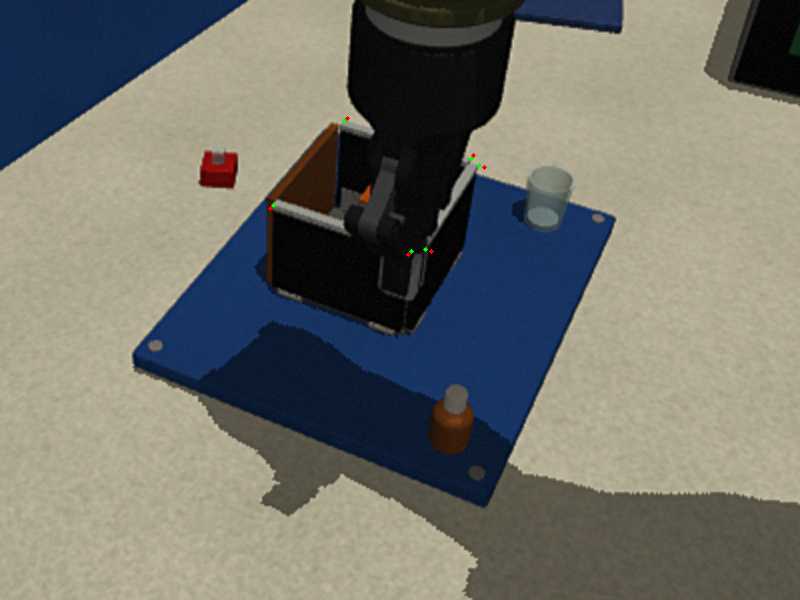

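View pics/top_end.png

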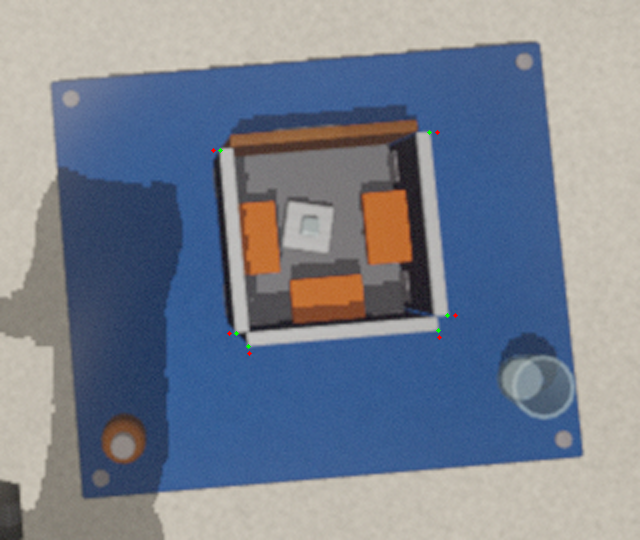

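In the top view every rim sits on the 90° markers (green), about 4 px clear of the 87° ones (red). The cell (394,263), vial (301,370) and beaker (510,343) have not visibly moved. The arm is clear, so I'm handing in.

```bash
python3 -c "
from workcell import manip
print(manip.get_state()['dq'].round(3)); print(manip.close_job())"
```

```text
[-0.002 -0.    -0.002 -0.002 -0.001 -0.    -0.002]
the job is handed in; nothing more can be done
None
```

All three panels are up against their stops and standing on their own, and the job was handed in at about 24 s of the 72 s limit. I pushed each panel's rib inward with the shut fingers to about 50°. I then went around the rim and pushed the outer face until the finger stopped moving and the force rose, to 9.7 N on the left, 13.8 N on the right and 16 N on the front.

**Last checks:**
- **Panels:** in the final top view all three rims sit on the predicted 90° markers, clear of the 87° ones. The side view was partly blocked by the gripper, but what it showed agreed.
- **Loose objects:** the cell, vial and beaker are within about 1 px of where they started and upright.
- **Robot:** it ended clear of everything, with wrist force near zero.

**One disagreement:** at the start the flat ribs measured about 2 mm nearer the box centre than specified. I put this down to camera calibration, and it did not affect the pushes.

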